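# Load the tipping tray and tip the kit to its delivery end

## Task

Put the contactor upright in the wide lane of the tipping tray, and lift the terminal strip, whose raised end sticks out of the narrow bin, out and lay it upright in the narrow lane; place and release both in the loading half while the tray still leans back. Then press the lip at the other end all the way down, so that both slide to the end stop, and leave the tray tipped. Do not push the other things on the bench about.

Things in the scene. Friction and masses are not known exactly. Their poses are not given: they have to be found in the camera images.
- tray (a joint): tilt of the tipping tray about its level hinge, rad: 0 level, negative = leaning back (loading end low; stop at -0.26), positive = tipped (lip end low; stop at +0.45, fully tipped). It starts leaning back. The hinge is stiff: it stays at any angle it is left at, even when loaded; 5 to 8 N down on the lip turns it
- tray_floor (a point): centre of the plain aluminium tray's inner floor, 2 mm above the hinge axis; turns with the tray. Own x: along the tray to the delivery end (end stop, lip); y: the hinge axis; z: out of the floor. Inside 304 mm long (x -152 to +152), slippery. Side walls, lengthwise divider (4 mm thick) and loading-end wall (x -152) 24 mm high; end stop (x +152) 30 mm. Loading half: x below 0
- tray_wide (a point): on the floor of the wide lane, middle of the loading half: 76 mm from the tray's middle towards the loading end; same axes as tray_floor. This lane is 74 mm wide: y -64 to +10 mm in tray_floor's frame, centre -27
- tray_narrow (a point): on the floor of the narrow lane, middle of the loading half: 76 mm from the tray's middle towards the loading end; same axes as tray_floor. This lane is 50 mm wide: y +14 to +64 mm in tray_floor's frame, centre +39
- tray_stand: blue stand of the tray, fixed to the bench: origin on the bench under the hinge's middle, own x level towards the delivery end; base 170 x 190 x 12 mm, two cheeks just outside the tray's side walls up to 124 mm; the hinge axis is 120 mm above the bench
- tray_lip (a point): point to press, on the upper face of the flat lip, 205 mm from the hinge along the tray's x axis; the lip is 100 mm wide across the tray and reaches 65 mm out from the end stop, level with the tray floor, same axes as tray_floor
- contactor_center (a point): centre (34 mm up) of the contactor: grey plastic block 80 mm long (own x) x 52 mm wide (own y) x 44 mm high with a black upper part 48 (x) x 52 (y) mm in its middle that reaches 68 mm; about 0.3 kg. Own z up; stands upright on the bench. May be set down either way round
- strip_center (a point): centre of the terminal strip: grey row of terminals on a steel rail, 160 mm long (own x), 32 wide (own y), 45 high (own z); about 0.22 kg. It leans along the bin about 0.57 rad from level: its own +x end is raised and rests over the bin's rim, the other is on the bin's floor. Upright = own z up (rail underneath); may lie either way round in the lane
- bin: deep narrow blue bin, fixed to the bench: outside 158 (own x) x 58 (own y) x 85 mm high, walls 4 mm, inside 150 x 50 mm; origin at the centre of its underside; the strip's raised end is at its +x end
- relay: bystander: small relay, 36 x 50 x 48 mm high, origin at underside centre; near the contactor's +x end
- jar: bystander: glass jar with steel cap, 56 mm diameter, 70 mm high, origin at underside centre; near the contactor's -x end
- multimeter: bystander: black multimeter lying flat, 75 (own x) x 150 (own y) x 40 mm high, origin at underside centre; near the bin's -x end
- screwdriver: bystander: screwdriver lying along own x, 200 mm long and about 30 mm high, origin near its middle; beside the foot of the tray stand
- reel: bystander: wire reel, 100 mm diameter, 55 mm high, origin at underside centre
Things that resemble listed ones, but are neither listed nor needed, are in the scene too. Leave any orange or turquoise look-alike of the part that bears strip_center alone.

How it is judged:
On the way:
1. contactor in the wide lane and strip in the narrow lane, upright, released, both in the loading half, tray still leaning back (y of contactor_center in the frame of tray_floor between -0.06 and 0.005 m and z of contactor_center in the frame of tray_floor between 0.022 and 0.046 m and y of strip_center in the frame of tray_floor between 0.026 and 0.052 m and z of strip_center in the frame of tray_floor between 0.012 and 0.034 m and angle between each of contactor_center, strip_center's own z axis and vertical below 0.62 rad and angle between the x axis of strip_center and the x axis of tray_floor, either way round below 0.2 rad and contact force between the fingers and contactor below 0.3 N and contact force between the fingers and strip below 0.3 N and value of joint tray below -0.06 rad and x of each of contactor_center, strip_center in the frame of tray_floor below -0.02 m), for 0.2 s.
At the end, for the whole second after the job is handed in: tray tipped to more than 0.36 rad and at rest; contactor upright in the wide lane within about 17 mm of the end stop, strip upright in the narrow lane within about 17 mm of the end stop, both at rest and released (y of contactor_center in the frame of tray_floor between -0.06 and 0.005 m and z of contactor_center in the frame of tray_floor between 0.022 and 0.046 m and y of strip_center in the frame of tray_floor between 0.026 and 0.052 m and z of strip_center in the frame of tray_floor between 0.012 and 0.034 m and angle between each of contactor_center, strip_center's own z axis and vertical below 0.62 rad and angle between the x axis of strip_center and the x axis of tray_floor, either way round below 0.2 rad and contact force between the fingers and contactor below 0.3 N and contact force between the fingers and strip below 0.3 N and value of joint tray above 0.36 rad and x of contactor_center in the frame of tray_floor above 0.095 m and x of strip_center in the frame of tray_floor above 0.055 m and linear speed of each of contactor, strip below 0.02 m/s and velocity of joint tray below 0.05 rad/s); the robot touches nothing.
It fails at once if a bystander (relay, jar, multimeter, screwdriver or reel) is moved more than 30 mm (distance of any of relay, jar, multimeter, screwdriver, reel from where it was at the start of the episode above 0.03 m).
It also fails if it takes over 67 s, if anything falls off the work surface, if the arm or the gripper's body presses on something with over 40 N, if the wrist force passes 120 N, or if a joint passes its speed limit or range.

## Robot

A 7-joint arm with a two-finger parallel gripper is mounted at the origin on the work surface. World frame = base frame: x ahead of the robot, y to its left, z up, the work surface at z = 0. Lengths are in m, angles in rad, forces in N, time in s.
With the tool pointing down it reaches from about 0.425 to 0.925 m from the base axis. Payload 6.8 kg.
Tool frame: the origin (TCP) lies midway between the tips of the shut fingers; the grasp point (between the pads) lies 19 mm behind it; x points along the fingers, y is the direction in which the jaws open and shut, and the axes are right-handed (so a half turn about x gives the same grasp; the last joint's range is limited). The gripper opens to 85 mm and grips with 20 to 120 N. Pads are 22 mm wide; open, the fingers measure 114 mm over their backs; the gripper's body (76 mm by 85 mm) begins 54 mm behind the grasp point. The pads swing forward as they close: fully open they stand 13 mm farther back than shut.
Start: joints at [1.139, 0.477, 0.022, 1.555, -0.011, 1.109, -0.083], TCP at [0.215, -0.64, 0.208] pointing down, gripper open.
Joint ranges: [-2.96, 2.96], [-0.34, 2.1], [-1.41, 1.46], [0.24, 2.44], [-1.37, 4.51], [0.17, 1.92], [-2.96, 2.96]. Speed limits (rad/s): [2.39, 2.39, 3.14, 3.14, 3.14, 3.14, 3.14].

## Interface

Orientations are given as a rotation vector (axis times angle).
In Python, from bench import r, viewer, nets gives the robot as it stands.
- The arm moves only by the shell command python3 -m pendant 'ROWS' [FORCE]. ROWS is JSON, one flat list of numbers, 5 for each row, row after row: the finger opening in mm, from 0 to 85.4, then the shift along the tool's x, y, z in mm, then the turn about the tool's x in rad. A call has 1 to 20 rows; each row shifts and turns the commanded pose from where the row before left it, along the tool's axes as they then stand; what a row does not reach is not made up. A row lasts 1/8 s, in which the tool goes at most 62.5 mm and 10.7 degrees, less where a joint would pass 70% of its speed; a pose out of reach is approached as far as the arm can. A call with a gripper value outside its range is refused whole. The fingers move at their own pace and stop on an object; FORCE is the grip in N (left out, the last holds). Time passes only in rows, so rows that do not move let the fingers close. It gives the time, the measured TCP pose, the force and the opening at its end, in the units of the state.
- r.get_obs(): the state, without advancing time (a new reading comes with each control period).
- viewer.grab_frame(name): name is "scene" or "top" or "wrist"; returns (picture, depth): 420x560x3 uint8, red, green, blue; 420x560 float32, m along the optical axis (not along the pixel's ray), 0 where there is no reading.
- viewer.calibration(name): a dict with "mtx" (3x3 intrinsics, pixels), "world_to_cam" (4x4, takes a point from world to camera coordinates). Camera axes: x right, y up, looking along -z (the intrinsics and any distortion apply to the point x, -y, -z); pixel columns grow to the right and rows downward; lengths in m; the calibration is good to about 2 mm. A picture is of the moment at which its call begins: read the wrist's pose just before it. calibration takes no time and is no camera call; for the wrist camera it gives the pose at the moment of the call.
- r.hand_in(): hands the job in, once; it reports no verdict.
Trained networks look in the newest picture that a camera, given by its name, has taken for a name from the list of things; names that differ only in an ending like _2 or _b are one class to them, and where a whole thing is asked for, a point or a joint stands for the part that bears it (a point fixed in the world has none). Each returns a list of dicts, best first, with "score" (0 to 1); they miss things now and then, are a little off and sometimes report something else, mostly with a low value. They report only what shows in the picture. A call takes as long as a camera call. They do not tell look-alikes from the thing itself.
- nets.look_for(name, camera): "location" ([x, y, z] in m, in world coordinates, good to about 4 mm: the middle of the surface that is visible of it).
- nets.silhouettes(name, camera): "mask" (420x560 bool, what is visible of it).
The state is a dict: "clock": time; "joints": joint angles; "qvel": joint speeds; "tau": joint torques, N m; "tcp_pos": TCP position; "orientation": TCP orientation; "contact_force": force on the tool from outside, world axes, zero at the start; "moment": the same for the moment, N m; "grip_width": finger opening in m.
Only numpy, scipy, OpenCV 4.12 (cv2) and the standard library are available. Lean on these libraries where they do the work, as an engineer would, in place of code of your own. Each camera call takes 0.05 s, during which the arm holds its last target. There are 200 camera calls.

## Working session

There is one attempt and no reset: what is moved stays moved. The work goes in short steps, Python scripts to look and compute and a shell command to move; the robot and the scene stay as the last step left them, time stands still between calls to the robot, and variables do not carry over. Pictures are saved under pics/ and viewed, about 8 in all and at most 12, crops included, and the job is handed in when it is done.

```bash
mkdir -p pics; ls
cat > h.py <<'E'
import numpy as np, cv2
from bench import r, viewer, nets
from scipy.spatial.transform import Rotation as R
def cloud(cam, d):
    c=viewer.calibration(cam); K=np.array(c["mtx"]); T=np.linalg.inv(np.array(c["world_to_cam"]))
    v,u=np.mgrid[0:d.shape[0],0:d.shape[1]]
    x=(u-K[0,2])/K[0,0]*d; y=(v-K[1,2])/K[1,1]*d
    P=np.stack([x,-y,-d,np.ones_like(d)],-1)@T.T
    P=P[...,:3].copy(); P[d<=0]=np.nan
    return P
def proj(cam,p):
    c=viewer.calibration(cam); K=np.array(c["mtx"]); q=np.array(c["world_to_cam"])@np.append(p,1)
    return (K@np.array([q[0],-q[1],-q[2]])/-q[2])[:2]
def tool():
    o=r.get_obs(); return np.array(o["tcp_pos"]),R.from_rotvec(o["orientation"]).as_matrix()
E
python3 - <<'E'
from h import *
print(r.get_obs()); ims=[]
for cam in("top","scene"):
    im,d=viewer.grab_frame(cam); np.savez(f"{cam}.npz",im=im,d=d,P=cloud(cam,d)); print(cam,viewer.calibration(cam).keys())
    for n in ["tray_floor","contactor_center","strip_center","bin","relay","jar","multimeter","screwdriver","reel","tray_lip","tray_stand"]:
        for x in nets.look_for(n,cam)[:3]: print(cam,n,np.round(x["location"],3),round(x["score"],2),np.round(proj(cam,x["location"])))
    cv2.imwrite(f"pics/{cam}1.png",im[...,::-1])
E
```

```text
pics
{'clock': 0.0, 'joints': array([ 1.13889625,  0.47779888,  0.02234104,  1.55643703, -0.01151877,
        1.10928563, -0.08310126]), 'qvel': array([ 0.00030741,  0.00076816, -0.0008142 , -0.00097626,  0.00100502,
        0.00144788,  0.00018128]), 'tau': array([-7.67459496e-04, -5.96458554e+01,  1.60737231e+00, -2.81199288e+01,
        1.24006224e-02,  9.45305976e-03, -7.22588027e-06]), 'tcp_pos': array([ 0.2145564 , -0.63933615,  0.20723268]), 'orientation': array([ 2.04659805,  0.33616989, -2.0474394 ]), 'contact_force': array([ 0.08911154,  0.55021745, -0.89560288]), 'moment': array([-0.00847719,  0.04399754, -0.00740662]), 'grip_width': 0.08517537735527872}
top dict_keys(['mtx', 'world_to_cam'])
top tray_floor [0.591 0.012 0.128] 0.89 [267. 174.]
top contactor_center [0.48  0.347 0.054] 0.75 [172. 212.]
top strip_center [ 0.335 -0.135  0.032] 0.89 [311. 251.]
top strip_center [ 0.713 -0.378  0.027] 0.88 [375. 145.]
top strip_center [ 0.484 -0.328  0.089] 0.76 [368. 205.]
top bin [ 0.463 -0.32   0.065] 0.98 [365. 212.]
top bin [0.591 0.011 0.13 ] 0.53 [267. 173.]
top relay [0.
[... 472 characters left out ...]
am'])
scene tray_floor [0.591 0.007 0.126] 0.61 [279. 246.]
scene contactor_center [0.499 0.359 0.062] 0.55 [404. 259.]
scene strip_center [ 0.515 -0.324  0.098] 0.95 [180. 204.]
scene strip_center [ 0.345 -0.135  0.034] 0.95 [256. 186.]
scene strip_center [ 0.721 -0.375  0.03 ] 0.84 [141. 269.]
scene bin [ 0.482 -0.315  0.058] 0.82 [188. 203.]
scene relay [0.568 0.327 0.036] 0.67 [388. 281.]
scene jar [0.413 0.379 0.059] 0.72 [414. 237.]
scene multimeter [ 0.34  -0.328  0.033] 0.89 [201. 172.]
scene reel [0.63  0.5   0.056] 0.56 [449. 314.]
scene reel [0.568 0.327 0.038] 0.43 [388. 281.]
scene tray_lip [0.589 0.01  0.126] 0.7 [280. 246.]
scene tray_stand [0.605 0.006 0.121] 0.89 [278. 251.]
```

View pics/top1.png

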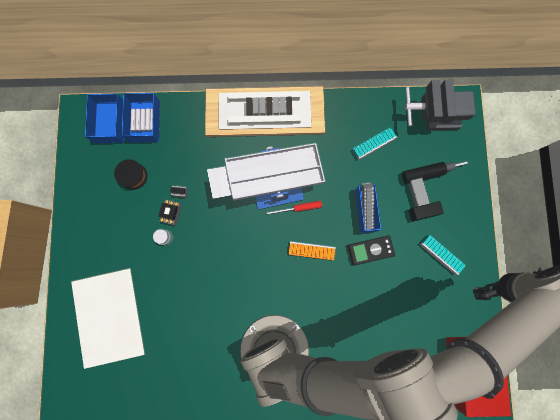

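View pics/scene1.png

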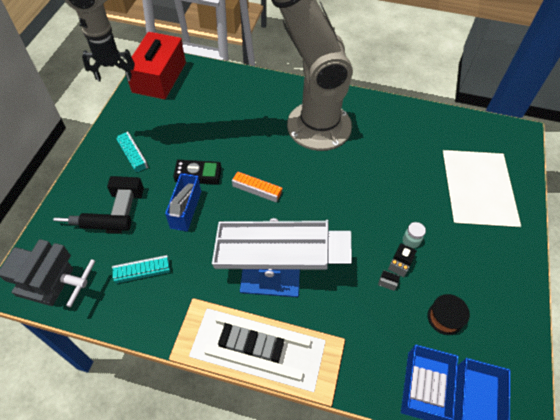

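The strip candidates in the top view are orange (311,251), turquoise (375,145), turquoise (442,254), and a grey one at (368,205) that sits in the blue bin. The grey one fits. The tray's lip points left (+y), the wide lane is on the far side, and the contactor is at (170,212) between the relay and the jar.

```bash
cat >> h.py <<'E'
def rect(P,m):
    q=P[m]; (c,s,a)=cv2.minAreaRect((q[:,:2]*1000).astype(np.float32)); return np.round(c,1),np.round(s,1),round(a,1),len(q)
E
python3 - <<'E'
from h import *
ims=[]
for cam in("top","scene"):
    z=np.load(cam+".npz"); P=z["P"]; im=z["im"]
    def reg(c,rad,z0,z1): return (np.hypot(P[...,0]-c[0],P[...,1]-c[1])<rad)&(P[...,2]>z0)&(P[...,2]<z1)
    print(cam,"tray",rect(P,reg((.59,0.02),.25,.075,.25)))
    print("cont hi",rect(P,reg((.485,.35),.055,.055,.09)),"all",rect(P,reg((.485,.35),.055,.03,.09)))
    print("bin",rect(P,reg((.465,-.318),.1,.075,.2)), "strip hi",rect(P,reg((.465,-.318),.12,.095,.2)))
    # tray plane: points inside floor
    m=reg((.59,0.02),.25,.06,.25); q=P[m]; A=np.c_[q[:,:2],np.ones(len(q))]
    s,*_=np.linalg.lstsq(A,q[:,2],rcond=None)
    for _ in range(10):
        e=q[:,2]-A@s; k=(abs(e)<.006); s,*_=np.linalg.lstsq(A[k],q[k,2],rcond=None)
    print("plane",s,np.arctan(np.hypot(*s[:2])),"dir",np.degrees(np.arctan2(s[1],s[0])),k.sum(),"at .59,.01",s@[.59,.01,1])
    u,v=proj(cam,[.48,-.32,.09]).astype(int); u2,v2=proj(cam,[.485,.35,.05]).astype(int)
    ims.append(np.hstack([cv2.resize(im[max(v-35,0):v+35,u-47:u+47],(400,300),interpolation=2),cv2.resize(im[v2-35:v2+35,u2-47:u2+47],(400,300),interpolation=2)]))
cv2.imwrite("pics/crop.png",np.vstack(ims)[...,::-1])
p,Rm=tool(); print(Rm.round(3))
c=viewer.calibration("wrist"); T=np.linalg.inv(c["world_to_cam"]); print("cam in tool",(Rm.T@(T[:3,3]-p)).round(3),"look",(Rm.T@-T[:3,2]).round(2),"up",(Rm.T@T[:3,1]).round(2),np.array(c["mtx"])[0,0])
E
```

```text
top tray (array([670.5,  32.3]), array([335.1, 375.1]), 11.5, 4617)
cont hi (array([481.6, 360.7]), array([52.9, 48.3]), 76.7, 222) all (array([481.5, 360.6]), array([53.3, 80.2]), 76.3, 384)
bin (array([ 478.4, -333.3]), array([162.5,  59.5]), 4.3, 499) strip hi (array([ 518.4, -327.5]), array([80.8, 33.2]), 5.0, 208)
plane [-0.0284578   0.13769551  0.14080461] 0.1396897258597249 dir 101.6770274269958 3593 at .59,.01 0.1253914670726211
scene tray (array([670.8,  28.1]), array([336.4, 375.2]), 10.5, 6393)
cont hi (array([480.4, 358.8]), array([52. , 51.5]), 76.7, 302) all (array([489. , 356.6]), array([ 51.9, 101.9]), 75.1, 472)
bin (array([ 475.7, -335.3]), array([166.8,  60.9]), 3.8, 614) strip hi (array([ 516.6, -329.4]), array([85.1, 32.8]), 5.8, 238)
plane [-0.02727938  0.13717233  0.14194818] 0.13895720531341257 dir 101.24763272964299 4458 at .59,.01 0.1272250689989528
[[ 0.     0.318 -0.948]
 [ 0.    -0.948 -0.318]
 [-1.    -0.    -0.   ]]
cam in tool [-0.165 -0.    -0.08 ] look [ 0.95 -0.    0.31] up [ 0.31  0.   -0.95] 334.49740195180016
```

View pics/crop.png

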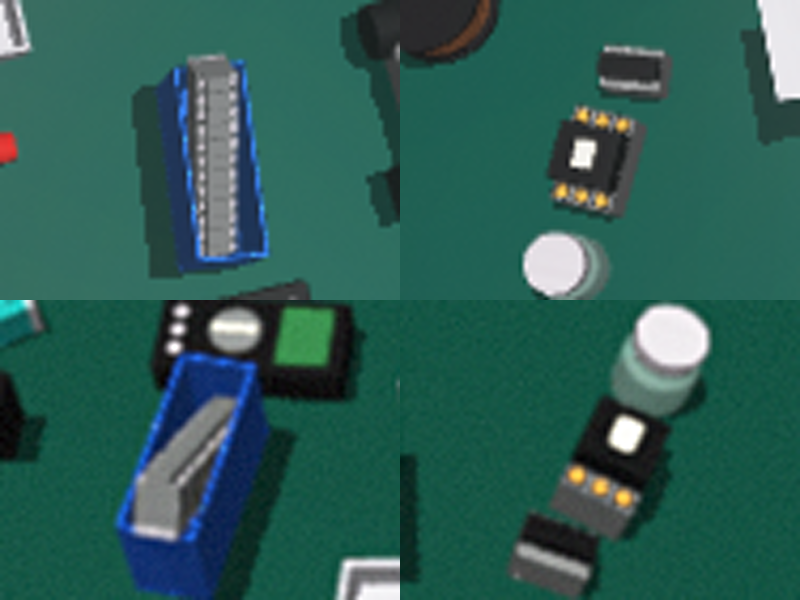

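The crop confirms it: the grey strip is in the bin, with its raised end toward +x (away from the robot). I'm moving above it now.

```bash
python3 -m pendant '[85,0,-12,-25,0, 85,0,-12,-25,0, 85,0,-12,-25,0, 85,0,-12,-25,0, 85,0,-12,-25,0, 85,0,-12,-25,0, 85,0,-12,-25,0, 85,0,-12,-25,0, 85,0,-12,-25,0, 85,0,-12,-25,0, 85,0,-12,-25,0, 85,0,-12,-25,0, 85,0,-12,-25,0, 85,0,-12,-25,0, 85,0,-12,-25,0, 85,0,-12,-25,0, 85,0,0,0,0.122, 85,0,0,0,0.122, 85,0,0,0,0]'
python3 - <<'E'
from h import *
p,Rm=tool(); print(p,Rm.round(3))
im,d=viewer.grab_frame("wrist"); P=cloud("wrist",d); np.savez("w1.npz",im=im,d=d,P=P)
for n in ("strip_center","bin"):
    for x in nets.silhouettes(n,"wrist")[:2]:
        m=x["mask"]; print(n,x["score"],rect(P,m&np.isfinite(P[...,2])))
        if n=="strip_center":
            q=P[m&np.isfinite(P[...,2])]; print(q.min(0),q.max(0))
m=(P[...,2]>.078)&(P[...,2]<.088)&(np.hypot(P[...,0]-.477,P[...,1]+.334)<.12); print("rim",rect(P,m))
m=(P[...,2]>.1)&(P[...,2]<.15)&(np.hypot(P[...,0]-.477,P[...,1]+.334)<.12); print("strip hi",rect(P,m), P[m].max(0))
for t in ("top","scene"):
    z=np.load(t+".npz")["P"]; m=(z[...,0]<.69)&(z[...,0]>.48)&(z[...,1]<.3)&(z[...,1]>-.2)&(z[...,2]>.085)&(z[...,2]<.23); print(t,"tray",rect(z,m))
cv2.imwrite("pics/w1.png",im[...,::-1])
E
```

```text
clock: 3.58
tcp_pos: [0.533, -0.3306, 0.2083]
orientation: [2.18, 0.088, -2.18]
contact_force: [-0.3, -0.1, -0.3]
grip_width: 0.0848
[ 0.53298405 -0.33059989  0.20825707] [[-0.     0.081 -0.997]
 [-0.    -0.997 -0.081]
 [-1.     0.     0.   ]]
strip_center 0.98 (array([ 478.8, -332.1]), array([159.8,  43.5]), 2.9, 4456)
[ 0.39862039 -0.35524291  0.00214508] [ 0.55904599 -0.31061612  0.12888991]
strip_center 0.69 (array([ 380.6, -194.1]), array([147.4, 326.1]), 39.0, 3237)
[ 0.29527657 -0.27502102 -0.00107962] [ 0.54057995 -0.03384443  0.28760145]
bin 0.78 (array([ 457.8, -333.3]), array([200.9,  65.3]), 4.3, 5685)
rim (array([ 475. , -335.6]), array([157.9,  58. ]), 4.3, 2163)
strip hi (array([ 521.3, -329. ]), array([61.7, 32. ]), 4.6, 2379) [ 0.55282574 -0.31110513  0.12888991]
top tray (array([591.9,  16.3]), array([174.6, 375.1]), 11.5, 4585)
scene tray (array([591.5,  13.9]), array([175.9, 375.1]), 10.9, 6273)
```

View pics/w1.png

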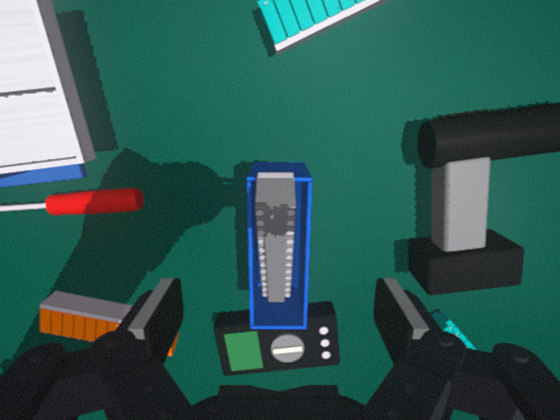

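The wrist picture shows the strip in the bin at (275,235). It is free at the raised end, with nothing at finger height around it. The rim fit gives 158 x 58 mm at z 0.085, as specified. Next: descend, grip, lift.

```bash
python3 -m pendant '[85,20,-2,3,0, 85,30,0,0,0, 85,30,0,0,0, 85,23,0,0,0, 85,10,0,0,0, 85,0,0,0,0, 20,0,0,0,0, 20,0,0,0,0, 20,0,0,0,0, 20,0,0,0,0, 20,0,0,0,0]' 60; python3 -m pendant '[20,-10,0,0,0, 20,-15,0,0,0, 20,-20,0,0,0, 20,-20,0,0,0, 20,-20,0,0,0, 20,-20,0,0,0, 20,-20,0,0,0, 20,-20,0,0,0, 20,-20,0,0,0, 20,-10,0,0,0, 20,0,0,0,0]'
python3 - <<'E'
from h import *
p,Rm=tool()
for cam in("wrist","top","scene"):
    im,d=viewer.grab_frame(cam); P=cloud(cam,d)
    for x in nets.silhouettes("strip_center",cam)[:3]:
        m=x["mask"]&(P[...,2]>.1); q=P[m]
        if len(q)<50: continue
        print(cam,x["score"],rect(P,m),q.min(0),q.max(0))
    if cam=="wrist": cv2.imwrite("pics/w2.png",im[...,::-1])
z=np.load("top.npz")["P"]
E
```

```text
clock: 5.1
tcp_pos: [0.5301, -0.3293, 0.096]
orientation: [2.181, 0.086, -2.179]
contact_force: [-1.4, 0.1, 5.5]
grip_width: 0.0294
clock: 6.48
tcp_pos: [0.53, -0.329, 0.271]
orientation: [2.182, 0.086, -2.179]
contact_force: [0.5, 0.4, -1.8]
grip_width: 0.0291
wrist 0.8 (array([ 481.4, -332.4]), array([156.7,  32.1]), 4.6, 8883) [ 0.40310719 -0.35266329  0.20632539] [ 0.56031845 -0.31061371  0.30350323]
scene 0.95 (array([ 483.8, -332.5]), array([151.7,  63.3]), 17.6, 468) [ 0.40423219 -0.34525229  0.18747779] [ 0.55966475 -0.28202556  0.34470339]
```

View pics/w2.png

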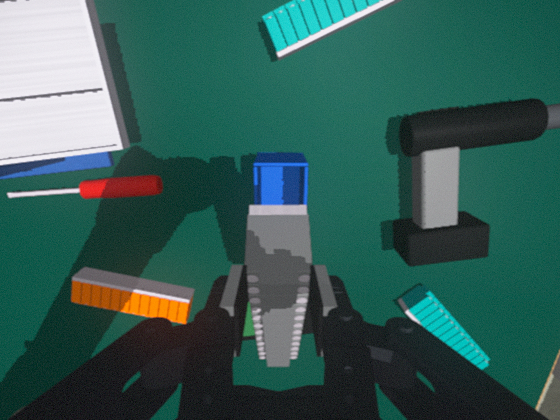

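The strip is held with its tilt unchanged: jaw opening 29 mm, load about 2 N. Next is a tray fit from the saved clouds.

```bash
cat > tray.py <<'E'
from h import *
def fit(P,show=True):
    m=(P[...,0]<.70)&(P[...,0]>.48)&(P[...,1]<.27)&(P[...,1]>-.2)&(P[...,2]>.07)&(P[...,2]<.22); q=P[m]
    A=np.c_[q[:,:2],np.ones(len(q))]; s=np.array([-.028,.137,.1408])
    for _ in range(15):
        e=q[:,2]-A@s; k=(abs(e)<.005); s,*_=np.linalg.lstsq(A[k],q[k,2],rcond=None)
    yaw=np.arctan2(s[1],s[0]); e=q[:,2]-A@s
    f=q[abs(e)<.005]; # floor+lip
    w=q[(e>.018)&(e<.034)]
    for nm,g in(("floor",f),("wall",w)):
        print(nm,"minrect",rect(g,np.ones(len(g),bool)))
    n=np.array([-s[0],-s[1],1]); n/=np.linalg.norm(n)
    best=None
    for y in np.radians(np.arange(98,105,.1)):   # lateral histogram sharpness
        l=w[:,:2]@[-np.sin(y),np.cos(y)]; h=np.histogram(l,np.arange(-1,0.5,.002))[0]; sc=(h.astype(float)**2).sum()
        if best is None or sc>best[0]: best=(sc,y)
    y=best[1]; l=w[:,:2]@[-np.sin(y),np.cos(y)]; a=f[:,:2]@[np.cos(y),np.sin(y)]
    h,ed=np.histogram(l,np.arange(-1,0.5,.004)); i=np.argsort(h)[::-1][:10]
    print("tilt",np.arctan(np.hypot(*s[:2])),"yaw plane",np.degrees(yaw),"yaw walls",np.degrees(y))
    print("wall lateral peaks",sorted([(round(ed[j]*1000),int(h[j])) for j in i]),"floor along range",np.percentile(a,[0.2,99.8]))
    return s
if __name__=="__main__":
    for t in("top","scene"): print(t); s=fit(np.load(t+".npz")["P"])
    im,d=viewer.grab_frame("wrist")
E
python3 tray.py
```

```text
top
floor minrect (array([591.2,  18.9]), array([174.5, 370.2]), 11.9, 3431)
wall minrect (array([598.7, -15.8]), array([137.8, 309.8]), 11.2, 566)
tilt 0.1396919880150568 yaw plane 102.12621309246224 yaw walls 101.19999999999982
wall lateral peaks [(-656, 13), (-652, 116), (-648, 37), (-644, 7), (-576, 73), (-572, 79), (-556, 6), (-524, 11), (-520, 122), (-516, 15)] floor along range [-0.27977985  0.08785626]
scene
floor minrect (array([591.2,  16.6]), array([173.7, 369.3]), 10.2, 4266)
wall minrect (array([597. , -18.4]), array([141.8, 310.8]), 11.7, 910)
tilt 0.13942199359423305 yaw plane 101.33317826791291 yaw walls 101.09999999999982
wall lateral peaks [(-652, 157), (-648, 115), (-576, 78), (-572, 145), (-568, 34), (-556, 8), (-532, 7), (-524, 14), (-520, 166), (-516, 68)] floor along range [-0.28086955  0.08649321]
```

Tray fit: centre (0.597, -0.014), yaw 101.2°, tilt -0.14. Its walls are at ±66 mm and the divider at +12 mm, matching the given sizes. I'll carry the strip over the narrow lane and turn it.

```bash
python3 -m pendant '[20,-5,-35.4,-7,0, 20,-5,-35.4,-7,0, 20,-5,-35.4,-7,0, 20,-5,-35.4,-7,0, 20,-5,-35.4,-7,0, 20,-5,-35.4,-7,0, 20,-5,-35.4,-7,0, 20,-5,-35.4,-7,0, 20,0,0,0,-0.1686, 20,0,0,0,-0.1686, 20,0,0,0,-0.1686, 20,0,0,0,-0.1686, 20,0,0,0,-0.1686, 20,0,0,0,-0.1686, 20,0,0,0,-0.1686, 20,0,0,0,-0.1686, 20,0,0,0,-0.1686, 20,0,0,0,-0.1686]'
python3 -m pendant '[20,0,0,0,0,20,0,0,0,0]'
python3 - <<'E'
from h import *
p,Rm=tool(); print(p,Rm.round(3),r.get_obs()["joints"].round(2))
O=np.array([.5974,-.0138]);ex=np.array([-.194,.981]);ey=np.array([-.981,-.194])
print("tcp tray",(p[:2]-O)@ex,(p[:2]-O)@ey,"strip yaw",np.degrees(np.arctan2(*(-Rm[:2,2])[::-1])))
im,d=viewer.grab_frame("wrist"); P=cloud("wrist",d)
for x in nets.silhouettes("strip_center","wrist")[:2]:
    m=x["mask"]&(P[...,2]>.15); q=P[m]
    if len(q)<50: continue
    print(x["score"],rect(P,m),"along",np.percentile((q[:,:2]-O)@ex,[1,99]),"lat",np.percentile((q[:,:2]-O)@ey,[1,99]),"z",np.percentile(q[:,2],[1,99]))
# tray from wrist
Q=P.reshape(-1,3); t=np.c_[(Q[:,:2]-O)@ex,(Q[:,:2]-O)@ey,Q[:,2]]; e=t[:,2]-(.122+.139*t[:,0])
w=t[(e>.018)&(e<.03)&(abs(t[:,1])<.075)&(abs(t[:,0])<.17)]
h,ed=np.histogram(w[:,1],np.arange(-.08,.08,.004)); print([(round(ed[i]*1000),int(h[i])) for i in range(len(h)) if h[i]>40])
E
```

```text
clock: 9.07
tcp_pos: [0.5628, -0.0422, 0.3099]
orientation: [1.06, 1.298, -1.061]
contact_force: [-0.3, -0.0, -2.4]
grip_width: 0.0294
clock: 9.32
tcp_pos: [0.5629, -0.0422, 0.31]
orientation: [1.067, 1.294, -1.067]
contact_force: [0.1, 0.4, -2.1]
grip_width: 0.0298
[ 0.56289997 -0.04224355  0.31004136] [[-0.     0.982  0.19 ]
 [ 0.     0.19  -0.982]
 [-1.    -0.    -0.   ]] [ 0.33  0.25 -0.44  1.67  0.11  1.25  0.06]
tcp tray -0.021210120551189274 0.03936258307671372 strip yaw 100.9763865956633
0.97 (array([571.6, -88.3]), array([ 32.2, 155.1]), 11.0, 8947) along [-0.13683611  0.0087412 ] lat [0.02428304 0.05506937] z [0.25395195 0.34111387]
[(-68, 1130), (-64, 660), (8, 371), (12, 623), (64, 927), (68, 69)]
```

```bash
python3 -m pendant '[20,25,0,0,0, 20,25,0,0,0, 20,25,0,0,0, 20,15,0,0,0, 20,5,0,0,0, 20,0,0,0,0]' 60; python3 -m pendant '[20,3,0,0,0, 20,3,0,0,0, 20,3,0,0,0, 20,3,0,0,0]' 25;python3 -m pendant '[20,3,0,0,0, 20,3,0,0,0, 20,3,0,0,0, 20,3,0,0,0]' 20
```

```text
clock: 10.18
tcp_pos: [0.5633, -0.0421, 0.2156]
orientation: [1.065, 1.295, -1.064]
contact_force: [0.3, 0.3, -2.7]
grip_width: 0.0294
clock: 10.68
tcp_pos: [0.563, -0.0421, 0.2031]
orientation: [1.064, 1.295, -1.064]
contact_force: [-0.1, -0.1, -1.5]
grip_width: 0.0294
clock: 11.18
tcp_pos: [0.5633, -0.042, 0.1913]
orientation: [1.065, 1.295, -1.064]
contact_force: [-0.8, 1.1, 1.4]
grip_width: 0.029
```

```bash
python3 -m pendant '[20,4,0,0,0, 20,4,0,0,0, 20,4,0,0,0, 20,4,0,0,0]' 20;python3 -m pendant '[20,4,0,0,0, 20,4,0,0,0, 20,4,0,0,0, 20,4,0,0,0, 20,0,0,0,0]' 20
python3 - <<'E'
from h import *
im,d=viewer.grab_frame("scene"); P=cloud("scene",d)
u,v=proj("scene",[.57,-.03,.14]).astype(int)
cv2.imwrite("pics/s2.png",cv2.resize(im[v-60:v+60,u-80:u+80],(800,600),interpolation=2)[...,::-1])
E
```

```text
clock: 11.68
tcp_pos: [0.5633, -0.042, 0.1752]
orientation: [1.065, 1.295, -1.064]
contact_force: [-2.2, 3.5, 4.4]
grip_width: 0.0294
clock: 12.3
tcp_pos: [0.5629, -0.0422, 0.1588]
orientation: [1.064, 1.295, -1.065]
contact_force: [-1.3, 1.6, 3.7]
grip_width: 0.0296
```

View pics/s2.png

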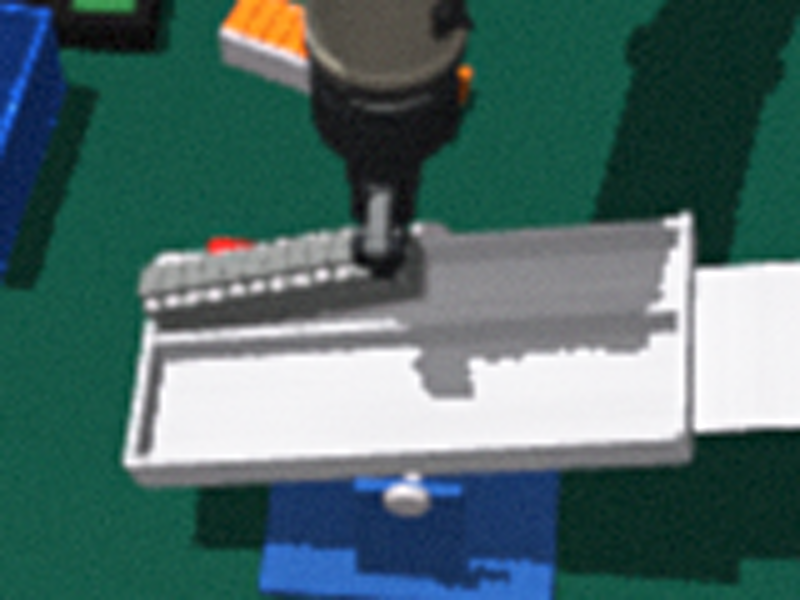

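The strip lies almost flat in the narrow lane, against the loading end. The fingers are at crop pixel (380,250), above the walls. I'll lower slightly, release, rise and go to the contactor.

```bash
python3 -m pendant '[20,3,0,0,0, 20,3,0,0,0, 20,0,0,0,0, 55,0,0,0,0, 55,0,0,0,0, 55,0,0,0,0, 55,-15,0,0,0, 55,-30,0,0,0, 55,-35,0,0,0, 55,-35,0,0,0, 85,-30,0,0,0]'
python3 - <<'E'
from h import *
O=np.array([.5974,-.0138]);ex=np.array([-.194,.981]);ey=np.array([-.981,-.194])
im,d=viewer.grab_frame("wrist"); P=cloud("wrist",d)
Q=P.reshape(-1,3); t=np.c_[(Q[:,:2]-O)@ex,(Q[:,:2]-O)@ey,Q[:,2]]
g=t[(abs(t[:,1]+.027)<.03)&(abs(t[:,0])<.14)&(t[:,2]<.16)]; print("floor",np.polyfit(g[:,0],g[:,2],1))
s=np.polyfit(g[:,0],g[:,2],1)
e=t[:,2]-np.polyval(s,t[:,0]); q=t[(e>.035)&(e<.06)&(t[:,1]>.015)&(t[:,1]<.065)&(t[:,0]>-.18)]; print("strip",np.percentile(q,[1,99],axis=0),"h",np.percentile(e[(e>.035)&(e<.06)&(t[:,1]>.015)&(t[:,1]<.065)],[5,50,95]))
E
python3 -m pendant '[85,0,0,41,0, 85,0,0,-41,0]' >/dev/null; python3 -m pendant '[85,0,0,-41,0, 85,0,0,-41,0, 85,0,0,-41,0, 85,0,0,-41,0, 85,0,0,-41,0, 85,0,0,-41,0, 85,0,0,-41,0, 85,0,0,-41,0, 85,0,-4,-41,0, 85,0,0,-41,0, 85,0,0,0,-0.1633, 85,0,0,0,-0.1633, 85,0,0,0,-0.1633, 85,0,0,0,-0.1633, 85,0,0,0,-0.1633, 85,0,0,0,-0.1633, 85,0,0,0,-0.1633,85,0,0,0,0]'
python3 - <<'E'
from h import *
p,Rm=tool(); print(p,Rm.round(3))
im,d=viewer.grab_frame("wrist"); P=cloud("wrist",d)
nr=np.hypot(P[...,0]-.481,P[...,1]-.36)<.06
print("hi",rect(P,nr&(P[...,2]>.055)&(P[...,2]<.08)),"z",np.percentile(P[nr&(P[...,2]>.055)][:,2],[5,50,95]))
for x in nets.silhouettes("contactor_center","wrist")[:1]: print(x["score"],rect(P,x["mask"]&(P[...,2]>.036)&(P[...,2]<.08)))
cv2.imwrite("pics/w3.png",im[...,::-1])
E
```

```text
clock: 13.72
tcp_pos: [0.5632, -0.0422, 0.3009]
orientation: [1.065, 1.293, -1.063]
contact_force: [1.2, 0.5, -1.1]
grip_width: 0.0713
floor [0.2650198  0.12614658]
strip [[-0.15550139  0.02054624  0.12626323]
 [-0.00311338  0.05174984  0.17066502]] h [0.03893421 0.04528632 0.04690752]
clock: 16.27
tcp_pos: [0.4799, 0.3591, 0.2988]
orientation: [0.184, 1.563, -0.184]
contact_force: [0.4, 0.2, 0.4]
grip_width: 0.085
[0.47989396 0.3591397  0.2987996 ] [[ 0.     0.232  0.973]
 [ 0.     0.973 -0.232]
 [-1.     0.     0.   ]]
hi (array([480.5, 361.1]), array([51.8, 47.8]), 75.3, 1742) z [0.06864224 0.38818421 0.40777254]
0.62 (array([480.7, 361. ]), array([51.9, 80.2]), 75.4, 2644)
```

View pics/w3.png

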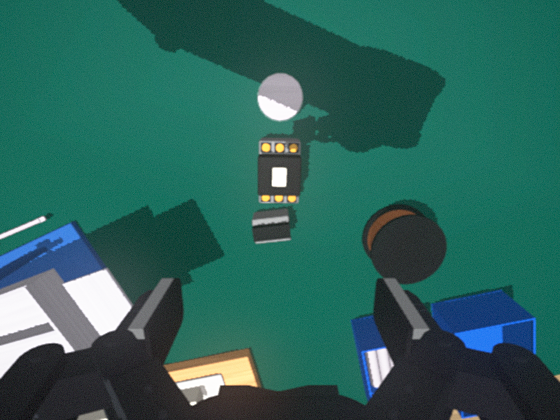

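The contactor is at pixel (279,170), with the jar at (280,97) and the relay at (271,226) beyond its two ends. Its sides are free for the fingers. The fit is 52x80 mm at (0.4807, 0.361), 1° off the tool's turn. Now I'll descend and grip.

```bash
python3 -m pendant '[85,30,2,0,0.021, 85,35,0,0,0, 85,35,0,0,0, 85,35,0,0,0, 85,35,0,0,0, 85,35,0,0,0, 85,30,0,0,0, 85,20,0,0,0, 85,12,0,0,0, 85,0,0,0,0, 40,0,0,0,0, 40,0,0,0,0, 40,0,0,0,0, 40,0,0,0,0]' 60; python3 -m pendant '[40,-5,0,0,0, 40,-15,0,0,0, 40,-25,0,0,0, 40,-30,0,0,0, 40,-30,0,0,0, 40,-35,0,0,0, 40,-35,0,0,0, 40,-35,0,0,0, 40,-30,0,0,0, 40,-20,0,0,0, 40,0,0,0,0]'
```

```text
clock: 18.12
tcp_pos: [0.4806, 0.3614, 0.0326]
orientation: [0.2, 1.56, -0.199]
contact_force: [-2.0, -1.9, 6.3]
grip_width: 0.05
clock: 19.5
tcp_pos: [0.4804, 0.3619, 0.2928]
orientation: [0.201, 1.56, -0.198]
contact_force: [-0.5, 0.6, -3.6]
grip_width: 0.0502
```

```bash
python3 -m pendant '[40,0,-31.9,22.2,0, 40,0,-31.9,22.2,0, 40,0,-31.9,22.2,0, 40,0,-31.9,22.2,0, 40,0,-31.9,22.2,0, 40,0,-31.9,22.2,0, 40,0,-31.9,22.2,0, 40,0,-31.9,22.2,0, 40,0,-31.9,22.2,0, 40,0,-31.9,22.2,0, 40,0,-31.9,22.2,0, 40,0,-31.9,22.2,0, 40,0,0,0,0.16, 40,0,0,0,0.16, 40,0,0,0,0.16, 40,0,0,0,0.16, 40,0,0,0,0.16, 40,0,0,0,0.16, 40,0,0,0,0.16, 40,0,0,0,0]'
python3 - <<'E'
from h import *
p,Rm=tool(); O=np.array([.5974,-.0138]);ex=np.array([-.194,.981]);ey=np.array([-.981,-.194])
print(p,"tray",(p[:2]-O)@ex,(p[:2]-O)@ey,"yaw y",np.degrees(np.arctan2(Rm[1,1],Rm[0,1])))
im,d=viewer.grab_frame("wrist"); P=cloud("wrist",d)
Q=P.reshape(-1,3); t=np.c_[(Q[:,:2]-O)@ex,(Q[:,:2]-O)@ey,Q[:,2]]
g=t[(t[:,1]>-.055)&(t[:,1]<0)&(abs(t[:,0])<.14)&(t[:,2]<.16)&(t[:,2]>.06)]; s=np.polyfit(g[:,0],g[:,2],1); print("floor",s)
e=t[:,2]-np.polyval(s,t[:,0]); w=t[(e>.018)&(e<.03)&(abs(t[:,1])<.075)&(abs(t[:,0])<.17)]
h,ed=np.histogram(w[:,1],np.arange(-.08,.08,.004)); print([(round(ed[i]*1000),int(h[i])) for i in range(len(h)) if h[i]>40])
q=t[(e>.035)&(e<.06)&(t[:,1]>.015)&(t[:,1]<.065)]; print("strip",np.percentile(q,[1,99],axis=0))
for x in nets.silhouettes("contactor_center","wrist")[:1]:
    m=x["mask"]&(P[...,2]>.2)&(P[...,2]<.36); q=P[m]; print(x["score"],rect(P,m),"lat",np.percentile((q[:,:2]-O)@ey,[1,99]),"al",np.percentile((q[:,:2]-O)@ex,[1,99]))
E
```

```text
clock: 22.0
tcp_pos: [0.6411, -0.0761, 0.2895]
orientation: [1.06, 1.299, -1.063]
contact_force: [0.7, 0.6, -1.7]
grip_width: 0.0505
[ 0.64109874 -0.07610001  0.28952566] tray -0.06959386221630776 -0.030782258593242594 yaw y 11.386845227236611
floor [0.26663582 0.12184144]
[(-68, 769), (-64, 224), (8, 532), (12, 501), (20, 180), (60, 73), (64, 1587), (68, 90)]
strip [[-0.15260829  0.02291164  0.12460943]
 [-0.00265955  0.05426055  0.16676648]]
0.65 (array([639.4, -68.7]), array([52.5, 64.8]), 11.6, 17818) lat [-0.05550364 -0.00564803] al [-0.09220225 -0.02983835]
```

```bash
python3 -m pendant '[40,25,0,0,0, 40,30,0,0,0, 40,30,0,0,0, 40,25,0,0,0, 40,15,0,0,0, 40,8,0,0,0, 40,0,0,0,0]'; python3 -m pendant '[40,2,0,0,0, 40,2,0,0,0, 40,2,0,0,0]'
```

```text
clock: 22.98
tcp_pos: [0.6419, -0.0761, 0.1582]
orientation: [1.062, 1.296, -1.062]
contact_force: [-0.3, -0.9, -2.3]
grip_width: 0.0502
clock: 23.35
tcp_pos: [0.6421, -0.0761, 0.1525]
orientation: [1.063, 1.295, -1.062]
contact_force: [0.3, -0.3, -1.9]
grip_width: 0.0503
```

```bash
python3 -m pendant '[40,2,0,0,0, 40,2,0,0,0, 40,0,0,0,0]' 30; python3 -m pendant '[40,2,0,0,0, 40,2,0,0,0, 40,0,0,0,0]' 25
```

```text
clock: 23.72
tcp_pos: [0.6417, -0.0761, 0.1479]
orientation: [1.063, 1.296, -1.063]
contact_force: [0.2, 0.4, -2.3]
grip_width: 0.0503
clock: 24.1
tcp_pos: [0.6423, -0.077, 0.1455]
orientation: [1.063, 1.294, -1.063]
contact_force: [-3.0, -2.5, 6.0]
grip_width: 0.0503
```

```bash
python3 -m pendant '[59,0,0,0,0, 59,0,0,0,0, 59,0,0,0,0, 59,0,0,0,0, 59,-8,0,0,0, 59,-15,0,0,0, 59,-30,0,0,0, 59,-35,0,0,0, 59,-35,0,0,0, 59,-20,0,0,0, 0,0,0,-40,0, 0,0,0,-50,0,0,0,0,-30,0]'
python3 - <<'E'
from h import *
p,Rm=tool(); O=np.array([.5974,-.0138]);ex=np.array([-.194,.981]);ey=np.array([-.981,-.194]); print(p)
im,d=viewer.grab_frame("wrist"); P=cloud("wrist",d)
Q=P.reshape(-1,3); t=np.c_[(Q[:,:2]-O)@ex,(Q[:,:2]-O)@ey,Q[:,2]]
e=t[:,2]-(.122+.266*t[:,0])
for n,a,b,l,h in(("strip",.015,.065,.038,.06),("cont top",-.065,.01,.055,.08),("cont all",-.065,.01,.036,.08)):
    q=t[(e>l)&(e<h)&(t[:,1]>a)&(t[:,1]<b)&(t[:,0]>-.19)&(t[:,0]<.1)]; print(n,np.percentile(q,[1,99],axis=0))
cv2.imwrite("pics/w4.png",im[...,::-1])
E
```

```text
clock: 25.72
tcp_pos: [0.6179, 0.0448, 0.289]
orientation: [1.062, 1.296, -1.059]
contact_force: [0.7, 0.3, 0.5]
grip_width: 0.0043
[0.61790811 0.04484119 0.28896513]
strip [[-0.08542213  0.02323272  0.13889574]
 [ 0.00145864  0.05391582  0.16685039]]
cont top [[-0.11703371 -0.03915287  0.1582467 ]
 [-0.06799635 -0.02733593  0.17128145]]
cont all [[-0.11686161 -0.03907809  0.14600141]
 [-0.0480707  -0.02734158  0.17109176]]
```

View pics/w4.png

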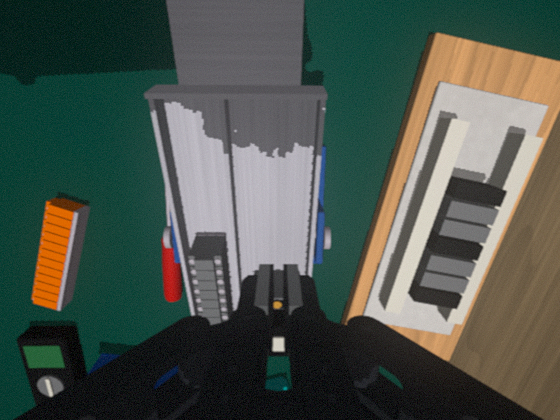

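The wrist view shows the strip at (208,275) in the narrow lane and the contactor at (279,340) in the wide lane, partly behind the fingers. I'll move over the lip, off to the strip side so the gripper body clears the tall contactor, and check both parts from there.

```bash
python3 -m pendant '[0,0,-12,-23.5,0, 0,0,-12,-23.5,0, 0,0,-12,-23.5,0, 0,0,-12,-23.5,0, 0,0,-12,-23.5,0, 0,0,-12,-23.7,0, 0,0,0,0,0]'
cat > chk.py <<'E'
from h import *
import sys
def chk(tilt,name=None):
    ex=np.array([-.194,.981,0]);ey=np.array([-.981,-.194,0]);X=np.cos(tilt)*ex-np.sin(tilt)*np.array([0,0,1]);Z=np.cross(X,ey)
    O=np.array([.5974,-.0138,.12])+.002*Z; ims=[]
    for cam in("top","scene"):
        im,d=viewer.grab_frame(cam); P=cloud(cam,d); Q=(P.reshape(-1,3)-O); t=np.c_[Q@X,Q@ey,Q@Z]
        g=t[(abs(t[:,2])<.006)&(abs(t[:,1])<.05)&(t[:,0]>-.15)&(t[:,0]<.21)]; print(cam,"floor z fit",np.polyfit(g[:,0],g[:,2],1).round(4),len(g))
        for n,a,b,l,h in(("strip",.015,.065,.036,.06),("cont top",-.066,.012,.056,.08),("cont",-.066,.012,.034,.08)):
            q=t[(t[:,2]>l)&(t[:,2]<h)&(t[:,1]>a)&(t[:,1]<b)&(abs(t[:,0])<.175)]
            if len(q)>10: print(n,len(q),np.percentile(q,[2,98],axis=0).round(3).tolist())
        u,v=proj(cam,[.58,.03,.12]).astype(int); ims.append(cv2.resize(im[v-50:v+50,u-67:u+67],(400,300),interpolation=2))
    if name: cv2.imwrite(name,np.hstack(ims)[...,::-1])
chk(float(sys.argv[1]),sys.argv[2])
E
python3 chk.py -0.26 pics/c1.png
```

```text
clock: 26.65
tcp_pos: [0.5182, 0.1681, 0.2878]
orientation: [1.06, 1.297, -1.059]
contact_force: [0.5, -0.6, 0.9]
grip_width: 0.0004
top floor z fit [-0.     -0.0003] 1624
strip 410 [[-0.148, 0.022, 0.036], [0.007, 0.054, 0.049]]
cont top 235 [[-0.105, -0.057, 0.058], [-0.058, -0.006, 0.073]]
cont 393 [[-0.12, -0.057, 0.036], [-0.043, -0.006, 0.073]]
scene floor z fit [-0.0009  0.0015] 2299
strip 559 [[-0.148, 0.023, 0.037], [0.006, 0.055, 0.051]]
cont top 338 [[-0.107, -0.056, 0.058], [-0.06, -0.005, 0.074]]
cont 607 [[-0.121, -0.057, 0.036], [-0.044, -0.006, 0.074]]
```

View pics/c1.png

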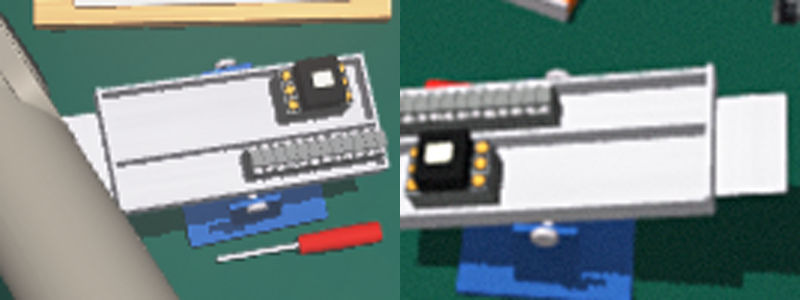

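Both parts sit upright in the loading half: the strip at tray (-0.071, 0.038), the contactor at (-0.082, -0.031), with the tray at -0.26. Now I'll press the lip.

```bash
python3 -m pendant '[0,25,0,0,0, 0,30,0,0,0, 0,30,0,0,0, 0,15,0,0,0, 0,5,0,0,0, 0,5,0,0,0, 0,5,0,0,0]'; python3 -m pendant '[0,6,0,0,0, 0,6,0,0,0, 0,6,0,0,0, 0,6,0,0,0, 0,6,0,0,0, 0,6,0,0,0, 0,6,0,0,0, 0,6,0,0,0]'; python3 -m pendant '[0,6,0,0,0, 0,6,0,0,0, 0,6,0,0,0, 0,6,0,0,0, 0,6,0,0,0, 0,6,0,0,0, 0,5,0,0,0]'
```

```text
clock: 27.62
tcp_pos: [0.5208, 0.1661, 0.1728]
orientation: [1.064, 1.295, -1.062]
contact_force: [0.2, 0.5, -0.5]
grip_width: -0.0001
clock: 28.62
tcp_pos: [0.5208, 0.1679, 0.1249]
orientation: [1.065, 1.296, -1.059]
contact_force: [-0.5, 3.5, 5.9]
grip_width: -0.0003
clock: 29.5
tcp_pos: [0.5209, 0.1678, 0.0838]
orientation: [1.065, 1.296, -1.059]
contact_force: [-0.7, 2.5, 5.7]
grip_width: -0.0004
```

```bash
python3 -m pendant '[0,5,0,0,0, 0,5,0,0,0, 0,5,0,0,0, 0,5,0,0,0, 0,5,0,0,0]'; python3 -m pendant '[0,4,0,0,0, 0,4,0,0,0, 0,4,0,0,0, 0,4,0,0,0]';  python3 -m pendant '[0,3,0,0,0, 0,2,0,0,0, 0,2,0,0,0]'
```

```text
clock: 30.12
tcp_pos: [0.5214, 0.165, 0.0586]
orientation: [1.063, 1.293, -1.063]
contact_force: [0.5, -3.0, 5.8]
grip_width: 0.0002
clock: 30.62
tcp_pos: [0.5213, 0.1652, 0.0426]
orientation: [1.063, 1.294, -1.063]
contact_force: [0.0, -3.0, 4.6]
grip_width: 0.0
clock: 31.0
tcp_pos: [0.5211, 0.1653, 0.0356]
orientation: [1.063, 1.294, -1.063]
contact_force: [0.3, -1.7, 5.8]
grip_width: 0.0002
```

```bash
python3 -m pendant '[0,2,0,0,0, 0,1,0,0,0, 0,0,0,0,0]'; python3 -m pendant '[0,2,0,0,0, 0,1,0,0,0, 0,0,0,0,0]'; python3 -m pendant '[0,2,0,0,0, 0,1,0,0,0, 0,0,0,0,0]'
```

```text
clock: 31.38
tcp_pos: [0.521, 0.1656, 0.0325]
orientation: [1.063, 1.295, -1.062]
contact_force: [0.9, -1.0, 3.3]
grip_width: -0.0003
clock: 31.75
tcp_pos: [0.5207, 0.1659, 0.0293]
orientation: [1.063, 1.295, -1.062]
contact_force: [0.2, 0.3, 2.7]
grip_width: 0.0001
clock: 32.12
tcp_pos: [0.52, 0.1661, 0.026]
orientation: [1.063, 1.296, -1.063]
contact_force: [0.6, 0.6, 1.5]
grip_width: -0.0002
```

```bash
python3 -m pendant '[0,3,0,0,0, 0,2,0,0,0, 0,0,0,0,0]'; python3 chk.py 0.45 pics/c2.png
```

```text
clock: 32.5
tcp_pos: [0.5194, 0.1658, 0.0206]
orientation: [1.062, 1.297, -1.064]
contact_force: [0.4, 0.4, -0.2]
grip_width: -0.0001
top floor z fit [0.0319 0.0003] 1304
strip 281 [[-0.008, 0.024, 0.037], [0.098, 0.055, 0.052]]
cont top 234 [[0.084, -0.056, 0.059], [0.132, -0.005, 0.078]]
cont 376 [[0.07, -0.056, 0.037], [0.146, -0.004, 0.077]]
scene floor z fit [0.0297 0.0007] 1720
strip 568 [[-0.009, 0.023, 0.037], [0.148, 0.056, 0.053]]
cont top 351 [[0.082, -0.055, 0.058], [0.13, -0.004, 0.078]]
cont 613 [[0.068, -0.056, 0.036], [0.147, -0.004, 0.078]]
```

View pics/c2.png

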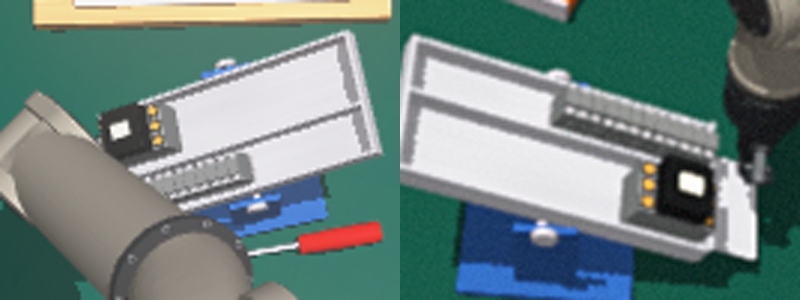

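The tray stands at about 0.42 rad and both parts are at the end stop. The fingers are past the lip's edge at (760,170), so I'll back outward first, then rise.

```bash
python3 -m pendant '[0,0,0,-8,0, 0,0,0,-12,0, 0,0,0,-15,0, 0,-20,0,-5,0, 0,-40,0,0,0, 0,-50,0,0,0, 0,-50,0,0,0, 0,-50,0,0,0, 0,0,0,-40,0, 0,0,0,-40,0, 0,0,0,0,0, 0,0,0,0,0]'; python3 chk.py 0.42 pics/c3.png
python3 - <<'E'
from h import *
viewer.grab_frame("scene")
for n in ["relay","jar","multimeter","reel"]:
    for x in nets.look_for(n,"scene")[:1]: print(n,np.round(x["location"],3),round(x["score"],2))
E
```

```text
clock: 34.1
tcp_pos: [0.4963, 0.2837, 0.231]
orientation: [1.061, 1.296, -1.063]
contact_force: [-0.1, -1.1, -0.4]
grip_width: -0.0002
top floor z fit [0.01   0.0004] 1646
strip 420 [[-0.007, 0.023, 0.037], [0.149, 0.054, 0.051]]
cont top 229 [[0.086, -0.056, 0.058], [0.133, -0.005, 0.076]]
cont 382 [[0.071, -0.056, 0.036], [0.149, -0.004, 0.075]]
scene floor z fit [0.0099 0.0009] 2100
strip 535 [[-0.009, 0.024, 0.037], [0.145, 0.057, 0.051]]
cont top 333 [[0.084, -0.055, 0.057], [0.132, -0.005, 0.075]]
cont 586 [[0.069, -0.056, 0.036], [0.147, -0.005, 0.074]]
relay [0.566 0.33  0.037] 0.76
jar [ 0.34  -0.327  0.034] 0.71
multimeter [ 0.34  -0.328  0.033] 0.97
reel [ 0.608 -0.048  0.139] 0.64
```

View pics/c3.png

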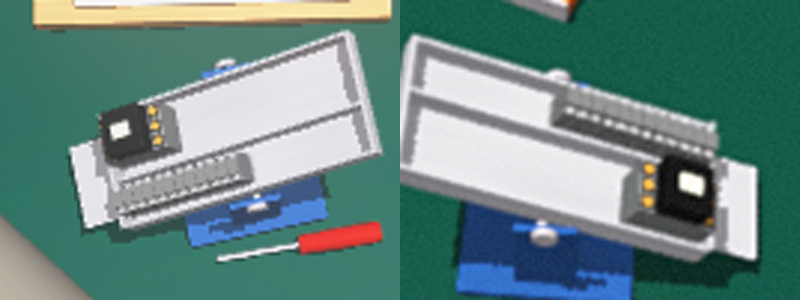

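```bash
python3 -c "
from h import *
print(r.hand_in())"
```

```text
the job is handed in; nothing more can be done
None
```

I placed both parts in the tray and tipped it, but it stopped about 0.04 rad short of its +0.45 stop. I handed the job in at about 34 s; no verdict is reported.

- **Loading:** I set the grey strip upright in the narrow lane and the contactor upright in the wide lane, and released both. With the tray leaning back at -0.26, the check put the strip at tray (x, y) of about (-0.071, 0.038) and the contactor at (-0.082, -0.031).
- **Tipping:** After I pressed the lip and backed away, the tray measured about 0.41 rad, above the required 0.36. The fingertips ran off the lip's edge near the end of the press. I did not press again, because the gripper body would have come too close to the strip.
- **Final positions:** Both parts look upright and about 5 mm from the end stop: the contactor at x of about 0.109 (needs above 0.095) and the strip at about 0.070 (needs above 0.055). The robot was clear of everything. I did not measure whether the parts and the tray were at rest.
- **Bystanders:** The relay and multimeter were measured where they started. In the last check the network placed the jar and reel on other objects, so those two are not confirmed. The screwdriver was not measured, but looks unchanged in the final picture. I saw no contact with any of them.

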